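Recover the test ball from a tall cylinder over the edge of a catch tray

TASK

The falling-ball test is over: get the steel ball out of the taller measuring cylinder, the one with the blue foot. Lean the cylinder on the notch in the tall front edge of the white catch tray, mouth over the tray and foot on the bench, and let go of it with the ball still inside; then take hold of it lower down, near the foot, and raise the foot until the cylinder tips over the edge and the ball runs out into the tray. Lower the foot back to the bench and leave the cylinder leaning there; leave the orange-footed cylinder alone.

Things in the scene. Friction and masses are not known exactly. Their poses are not given: they have to be found in the camera images.
- blue_cylinder_mid (a point): clear measuring cylinder with a blue six-sided foot and blue graduations, upright, open at the top, loose, 0.12 kg, 230 mm tall; tube 36 mm outside, 31 mm inside. The point is on its axis, half-way up (115 mm above the underside); z runs along the axis to the mouth. It stands to the robot's right; a purple mixer 190 mm tall stands between it and the tray: lift it clear over that
- blue_cylinder_low (a point): point on the axis of the blue-footed cylinder 50 mm above its underside, on the plain tube just above the foot, same axes: where to hold it for raising the foot. The foot is 64 mm across corners, 55 mm across flats, 14 mm thick
- blue_ball_center (a point): centre of the steel ball, 22 mm in diameter, 44 g, loose on the inner floor of the blue-footed cylinder (25 mm above the underside); it rolls out within a second when the mouth points about 15 degrees below level
- catch_tray: white open catch tray, fixed, 150 mm long, 130 mm wide, floor 6 mm thick. Origin on the bench straight below the middle of its front edge; x points level from that edge into the tray (away from the robot), z up. Front edge 85 mm high, side walls 55 mm (outside at y = +-65 mm), far wall 75 mm (at x = 150 mm)
- notch (a point): middle of the top of the tray's front edge, 85 mm above the bench, axes as the tray's. The edge is a level round rail 8 mm thick; two grey slanted pins form a V-notch about this point (36 mm clear at the rail, 68 mm at their tops 25 mm higher). A cylinder leaning here with the rail about 140 mm from its underside stands on the edge of its foot, 28 to 34 degrees above level, and stays
- orange_cylinder_mid (a point): the other measuring cylinder, alike but only 150 mm tall, with a ball too, and with an orange foot and graduations: a bystander that may stand on either side of the first. The point is on its axis half-way up
There are look-alikes about, which are no part of the job. There is more than one size of the catch_tray; the one meant has the size given above.

How it is judged:
By the outcome, as a careful person would: the job done as asked, in the order asked, and still so for the second after the job is handed in, with the robot touching nothing.
It also fails if it takes over 61 s, if anything falls off the work surface, if the arm or the gripper's body presses on something with over 40 N, if the wrist force passes 120 N, or if a joint passes its speed limit or range.

ROBOT

A 7-joint arm with a two-finger parallel gripper is mounted at the origin on a cart in front of the work surface, level with it; the furniture and walls round the work are solid. World frame = base frame: x ahead of the robot, y to its left, z up, the work surface at z = 0. Lengths are in mm, angles in degrees, forces in N, time in s.
With the tool pointing down it reaches from about 425 to 1025 mm from the base axis. Payload 3.6 kg.
Tool frame: the origin (TCP) lies at the very end of the fingers, on their centre line; the grasp point (between the pads) lies 19 mm behind it; y points along the fingers, x is the direction in which the jaws open and shut, and the axes are right-handed (so a half turn about y gives the same grasp; the last joint's range is limited). The gripper opens to 85 mm and grips with 20 to 120 N. Pads are 22 mm wide; open, the fingers measure 114 mm over their backs; the gripper's body (76 mm by 85 mm) begins 54 mm behind the grasp point. The pads swing forward as they close: fully open they stand 13 mm farther back than shut.
Start: joints at [63.57, 33.873, 2.773, 92.16, -1.908, 54.013, -1.931], TCP at [260.685, -676.515, 231.302] pointing down, gripper open.
Joint ranges: [-153.93, 153.93], [-27.13, 128.08], [-72.61, 78.16], [10.71, 143.7], [-87.88, 267.88], [4.46, 118.87], [-176.78, 176.78]. Speed limits (degrees/s): [147.25, 147.25, 180, 180, 180, 180, 180].

INTERFACE

Orientations are given as a 3x3 rotation matrix whose columns are the frame's x, y, z axes.
In Python, from workcell import r, state, imaging, order, finder gives the robot as it stands. Calls block until the motion is done:
- r.move_pose(position, orientation): joint-space move of the TCP to a pose.
- r.move_l(position, rot=None, velocity=150, guard=None): straight line of the TCP; rot=None keeps the orientation; velocity is the mean speed in mm/s. With guard (N) it stops when the force on the tool has changed by that much, and returns True; else False.
- r.move_joints(angles): joint-space move.
- r.move_gripper(opening): finger opening in mm; the grip force is fixed at half the most; returns when the fingers have stopped.
- r.pause(seconds).
- r.ik(position, orientation): joint angles nearest the present ones, or None.
- state(): the state.
- imaging.read_camera(name): name is "scene" or "side" or "wrist"; returns a dict with "color" (480x640x3 uint8, red, green, blue), "fx", "fy", "cx", "cy" (pixels), "world_from_camera" (4x4, takes a point from camera to world coordinates). Camera axes: x right, y down, z forward; pixel columns grow to the right and rows downward; lengths in mm; the calibration is good to about 2 mm. A picture is of the moment at which its call begins. There is no depth.
A pose or a line that the arm cannot do raises r.MotionError and nothing moves.
- order.finish_job(): hands the job in, once; it reports no verdict.
Trained networks look in the newest picture that a camera, given by its name, has taken for a name from the list of things; names that differ only in an ending like _2 or _b are one class to them, and where a whole thing is asked for, a point or a joint stands for the part that bears it (a point fixed in the world has none). Each returns a list of dicts, best first, with "p" (0 to 1); they miss things now and then, are a little off and sometimes report something else, mostly with a low value. They report only what shows in the picture. A call takes as long as a camera call. They do not tell look-alikes from the thing itself.
- finder.trace(thing, camera): "pixels" (480x640 bool, what is visible of it) and "rect" ([centre column, centre row, width, height] as shares, 0 to 1, of the picture: columns of its width, rows of its height, round what is visible of it).
- finder.tip_of(thing, camera): "xy" ([column, row] as shares, 0 to 1, of the picture: columns of its width, rows of its height: a listed point, or the origin of a listed thing).
The state is a dict: "clock": time; "qpos": joint angles; "qd": joint speeds; "tau": joint torques, N m; "position": TCP position; "tcp_rot": TCP orientation; "ft_force": force on the tool from outside, world axes, zero at the start; "moment": the same for the moment, N m; "width": finger opening in mm.
Only numpy, scipy, OpenCV 4.12 (cv2) and the standard library are available. Lean on these libraries where they do the work, as an engineer would, in place of code of your own. Each camera call takes 0.05 s, during which the arm holds its last target. There are 200 camera calls.

## Working session

There is one attempt and no reset: what is moved stays moved. The work goes in short steps, each a Python script; the robot and the scene stay as the last script left them, time stands still between calls to the robot, and variables do not carry over. Pictures are saved under pics/ and viewed, about 8 in all and at most 12, crops included, and the job is handed in when it is done.

```bash
ls; mkdir -p pics; cat > h.py <<'E'
import numpy as np, cv2
from workcell import r, state, imaging, order, finder
def ray(c,px):
    T=c["world_from_camera"]; d=T[:3,:3]@np.array([(px[0]-c["cx"])/c["fx"],(px[1]-c["cy"])/c["fy"],1])
    return T[:3,3],d/np.linalg.norm(d)
def onz(c,px,z):
    o,d=ray(c,px); return o+d*(z-o[2])/d[2]
def tri(rays):
    A=sum(np.eye(3)-np.outer(d,d) for o,d in rays); b=sum((np.eye(3)-np.outer(d,d))@o for o,d in rays)
    return np.linalg.solve(A,b)
def proj(c,p):
    T=np.linalg.inv(c["world_from_camera"]); q=T[:3,:3]@np.asarray(p)+T[:3,3]
    return np.array([c["fx"]*q[0]/q[2]+c["cx"],c["fy"]*q[1]/q[2]+c["cy"]])
def save(c,n): cv2.imwrite(f"pics/{n}.png",c["color"][:,:,::-1])
E
python3 - <<'E'
from h import *
ims=[]
for n in ("scene","side"):
    c=imaging.read_camera(n); save(c,n+"0"); print(n,c["world_from_camera"].round(2).tolist(),c["fx"])
    for t in ("blue_cylinder_mid","blue_cylinder_low","blue_ball_center","catch_tray","notch","orange_cylinder_mid"):
        for d in finder.tip_of(t,n)[:4]:
            px=np.array(d["xy"])*[640,480]; z={"blue_cylinder_mid":115,"blue_cylinder_low":50,"blue_ball_center":25,"catch_tray":0,"notch":85,"orange_cylinder_mid":75}[t]
            print(t,round(d["p"],2),px.round(1),onz(c,px,z).round(1))
print(state())
E
```

```text
pics
scene [[-0.89, -0.3, 0.35, 0.48], [-0.46, 0.55, -0.7, 1135.9], [0.02, -0.78, -0.63, 1022.75], [0.0, 0.0, 0.0, 1.0]] 508.1319764570481
blue_cylinder_mid 0.61 [395.  162.2] [ 473.7 -371.1  115. ]
blue_cylinder_low 0.58 [394.5 178.4] [ 468.  -370.9   50. ]
catch_tray 0.93 [302.1 288.3] [511.9 231.2   0. ]
catch_tray 0.79 [235.1 412.7] [451.1 648.2   0. ]
notch 0.85 [230.8 397. ] [443.  662.5  85. ]
notch 0.82 [298.1 267.9] [517.5 242.4  85. ]
notch 0.44 [383.5 199.3] [ 436.7 -179.6   85. ]
orange_cylinder_mid 0.57 [384.3 200.1] [ 437.2 -190.5   75. ]
side [[-0.82, -0.2, 0.53, -376.52], [-0.57, 0.33, -0.75, 1372.63], [-0.02, -0.92, -0.38, 727.9], [0.0, 0.0, 0.0, 1.0]] 512.5553475922159
blue_cylinder_mid 0.64 [402.2 183.4] [ 487.5 -405.1  115. ]
blue_cylinder_mid 0.41 [295.6 270.4] [383.4 426.1 115. ]
blue_cylinder_low 0.96 [401.  202.7] [ 468.9 -362.9   50. ]
blue_cylinder_low 0.65 [400.1 187.7] [ 559.2 -534.2   50. ]
catch_tray 0.97 [218.9 338.4] [461.  646.4   0. ]
catch_tray 0.7 [300.8 271.8] [506.1 247.7  -0. ]
notch 0.93 [302.1 244.9] [509.2 231.4  85. ]
notch 0.56 [214.  318.6
[... 173 characters left out ...]
0104,
       54.01189133, -1.93109458]), 'qd': array([ 0.05128597,  0.02251874,  0.02436356,  0.01203108, -0.05758916,
        0.00200562,  0.03981575]), 'tau': array([-2.55127752e-04, -5.48458636e+01,  1.54549140e+00, -1.98490280e+01,
        9.32835013e-03,  1.51957061e-03, -1.27882191e-05]), 'position': array([ 260.69237825, -676.51404348,  231.33399278]), 'tcp_rot': array([[ 3.59602998e-01,  8.35228734e-06,  9.33105398e-01],
       [-9.33105397e-01, -5.36671260e-05,  3.59602997e-01],
       [ 5.30805926e-05, -9.99999999e-01, -1.15052950e-05]]), 'ft_force': array([-0.48824679,  0.03530848,  0.58624432]), 'moment': array([ 0.04569321, -0.03748078, -0.0519643 ]), 'width': 85.22753694827844}
```

View pics/scene0.png

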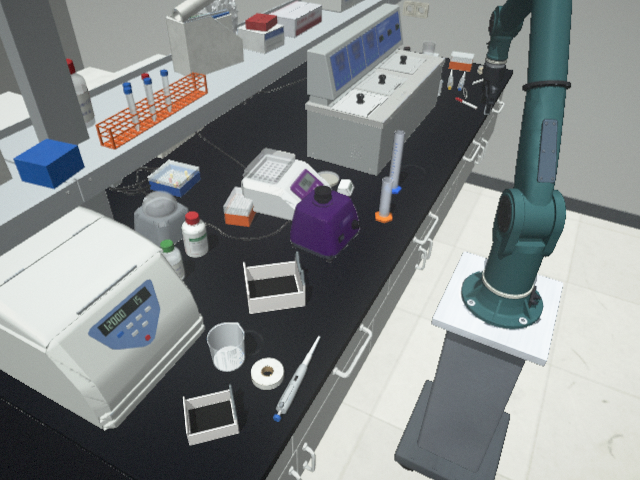

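View pics/side0.png

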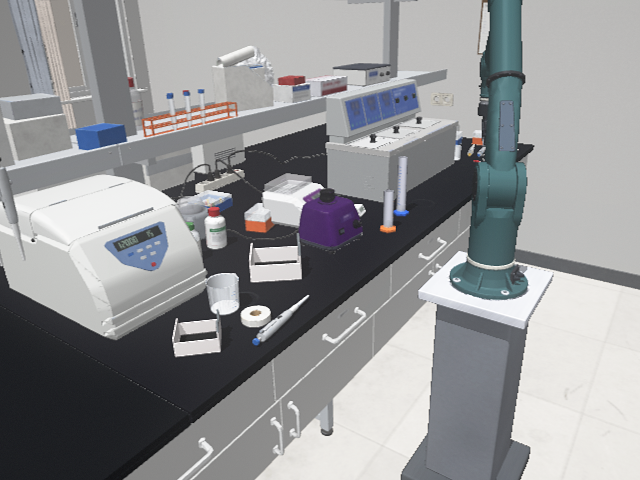

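```bash
python3 - <<'E'
import cv2,numpy as np
a=cv2.imread('pics/scene0.png');b=cv2.imread('pics/side0.png')
f=lambda im,x,y,w=80,h=60,s=5:cv2.resize(im[y:y+h,x:x+w],None,fx=s,fy=s,interpolation=cv2.INTER_CUBIC)
cv2.imwrite('pics/crop1.png',np.vstack([np.hstack([f(a,235,252),f(a,170,388)]),np.hstack([f(b,238,235),f(b,160,305)])]))
E
```

```text
(no output)
```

View pics/crop1.png

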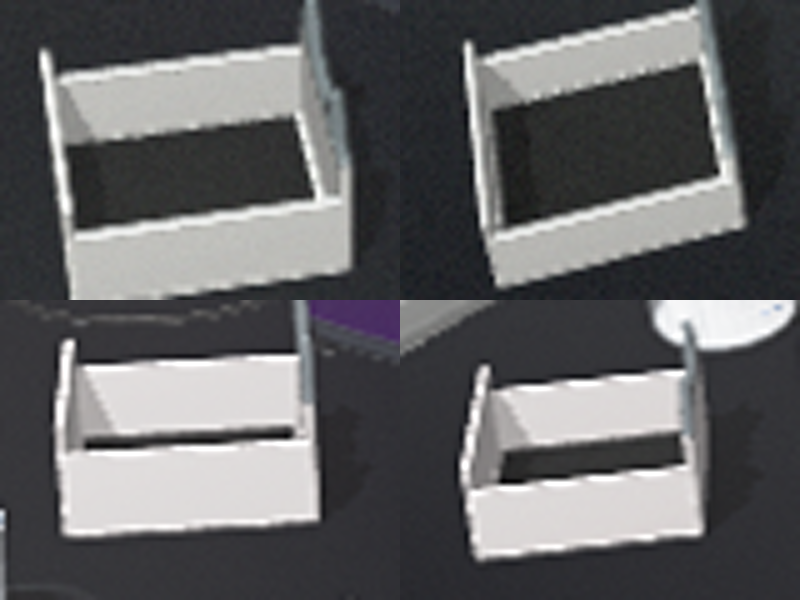

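```bash
python3 - <<'E'
from h import *
C={n:imaging.read_camera(n) for n in("scene","side")}
for nm,n,P in [("A","scene",[(250,312),(305.4,306.4)]),("A","side",[(250.4,282),(301.6,279)]),("B","scene",[(190,445.4),(239,433)]),("B","side",[(175,356.6),(220.6,351.6)])]:
    c=C[n];a,b=[onz(c,p,0) for p in P]; d=a-b
    print(nm,n,a.round(),b.round(),np.linalg.norm(d).round(1),np.degrees(np.arctan2(d[1],d[0])).round(1))
def chk(n,org,yaw,L,W,hs):
    pass
# wall top/bottom : front-near corner top pixel of side wall
for nm,n,b,t in [("A","side",(301.6,279),(300,262.5)),("B","side",(220.6,351.6),(218,337.5)),("A","scene",(250,312),(249.5,299.5)),("B","scene",(190,445.4),(189.5,434.5))]:
    c=C[n];p=onz(c,b,0);hs=np.arange(20,90);e=[proj(c,p+[0,0,h])[1] for h in hs];print(nm,n,"wall h",hs[np.argmin(abs(np.array(e)-t[1]))])
E
```

```text
A scene [591. 378.   0.] [469. 288.   0.] 151.2 36.3
A side [595. 382.   0.] [475. 285.   0.] 154.4 39.3
B scene [490. 757.  -0.] [415. 685.   0.] 104.2 43.8
B side [495. 757.   0.] [418. 684.   0.] 106.1 43.5
A side wall h 56
B side wall h 40
A scene wall h 48
B scene wall h 43
```

```bash
cat >> h.py <<'E'
def rotp(az,pitch):
    """tool pointing: heading az, pitch deg below level; jaws level"""
    a,p=np.radians([az,pitch]); y=np.array([np.cos(a)*np.cos(p),np.sin(a)*np.cos(p),-np.sin(p)])
    x=np.array([-np.sin(a),np.cos(a),0]); return np.c_[x,y,np.cross(x,y)]
def tcp(g,R,over=19): return np.asarray(g)+over*R[:,1]
def flip(R): return R*np.array([-1,1,-1])
E
python3 - <<'E'
from h import *
C={n:imaging.read_camera(n) for n in("scene","side")}
rr={}
for n,box in(("scene",(380,180,410,200)),("side",(390,203,412,220))):
    im=C[n]["color"].astype(int);x0,y0,x1,y1=box;s=im[y0:y1,x0:x1];m=(s[...,2]>s[...,0]+60)
    yy,xx=np.nonzero(m);p=(xx.mean()+x0,(yy.max()+yy.min())/2+y0);print(n,m.sum(),p,onz(C[n],p,8).round(1))
print("knob",onz(C["scene"],(322,195),190).round(),onz(C["side"],(327,196),190).round())
print("mixer base L/R",[onz(C["scene"],p,0).round() for p in((292,245),(330,258),(357,235))])
B=np.array([469,-367,115.])
q0=state()["qpos"]
ok=lambda g,R:r.ik(tcp(g,R),R)
for p in (0,15,30):
  for az in (-60,-38,-20,0,30):
    o=[]
    for f in (0,1):
      R=rotp(az,p); R=flip(R) if f else R
      o.append([ (q is not None) for q in (ok(B,R),ok(B-120*R[:,1],R),ok(B+[0,0,220],R))]+[None if (q:=ok(B,R)) is None else q.round().tolist()])
    print("pick",p,az,o)
O=np.array([511,236]);yaw=37.5;f=np.array([np.cos(np.radians(yaw)),np.sin(np.radians(yaw)),0])
th=31.5
def axis(s,th,s0=140):
    t=np.radians(th);a=f*np.cos(t)+[0,0,np.sin(t)];n=-f*np.sin(t)+[0,0,np.cos(t)]
    return np.array([*O,81])+22*n+(s-s0)*a
for s in (115,50):
  for off in (0,15,30,-15):
   for t in (31.5,0,-20):
    R=rotp(yaw,90-t-off*1 if 0 else 59-(t-31.5)+off)
    g=axis(s,t);print("lean",s,off,t,g.round(),[None if q is None else q.round().tolist() for q in(ok(g,R),ok(g,flip(R)))])
E
```

```text
scene 55 (np.float64(396.0181818181818), np.float64(189.5)) [ 456.2 -368.     8. ]
side 74 (np.float64(400.56756756756755), np.float64(212.5)) [ 470.2 -364.7    8. ]
knob [554.  34. 190.] [531.  59. 190.]
mixer base L/R [array([634.,  77.,   0.]), array([501.,  76.,   0.]), array([475., -67.,   0.])]
pick 0 -60 [[True, False, False, [1.0, 72.0, 13.0, 142.0, 126.0, 100.0, -125.0]], [True, False, False, [1.0, 72.0, 13.0, 142.0, 126.0, 100.0, 55.0]]]
pick 0 -38 [[False, False, False, None], [False, False, False, None]]
pick 0 -20 [[True, False, False, [96.0, 95.0, -62.0, 141.0, 210.0, 70.0, -13.0]], [True, False, False, [96.0, 95.0, -62.0, 141.0, 210.0, 70.0, 167.0]]]
pick 0 0 [[True, True, True, [105.0, 90.0, -63.0, 133.0, 229.0, 36.0, -34.0]], [True, True, True, [105.0, 90.0, -63.0, 133.0, 229.0, 36.0, 146.0]]]
pick 0 30 [[True, True, True, [68.0, 63.0, -8.0, 117.0, -85.0, 83.0, -91.0]], [True, True, True, [97.0, 76.0, -49.0, 116.0, -64.0, 45.0, 74.0]]]
pick 15 -60 [[False, False, False, None], [False, False, False, None]]
pick 15 -38 [[False, False, False, None], [False, False, False
[... 3022 characters left out ...]
.0, 107.0, 8.0, 67.0, -90.0]]
lean 50 30 31.5 [441. 182.  53.] [[2.0, 42.0, -41.0, 130.0, 63.0, 29.0, 38.0], [-29.0, 36.0, 1.0, 131.0, -4.0, 11.0, -77.0]]
lean 50 30 0 [440. 181. 103.] [[3.0, 51.0, -51.0, 111.0, 35.0, 72.0, 59.0], [-27.0, 41.0, -5.0, 112.0, 8.0, 58.0, -90.0]]
lean 50 30 -20 [450. 189. 132.] [[-1.0, 59.0, -51.0, 99.0, 28.0, 95.0, 60.0], [-30.0, 48.0, -2.0, 101.0, 6.0, 82.0, -88.0]]
lean 50 -15 31.5 [441. 182.  53.] [None, None]
lean 50 -15 0 [440. 181. 103.] [[18.0, 43.0, -61.0, 137.0, 88.0, 35.0, 15.0], [18.0, 43.0, -61.0, 137.0, 88.0, 35.0, -165.0]]
lean 50 -15 -20 [450. 189. 132.] [[8.0, 39.0, -51.0, 123.0, 43.0, 46.0, 55.0], [-20.0, 30.0, -12.0, 124.0, 12.0, 33.0, -93.0]]
```

```bash
python3 - <<'E'
from h import *
R=rotp(30,25); B=np.array([467,-366,112.])
g=B-130*R[:,1]
r.move_pose(tcp(g,R),R); s=state(); print(s["clock"],s["qpos"].round(),s["position"].round())
c=imaging.read_camera("wrist"); save(c,"w1"); print(c["world_from_camera"].round(2).tolist(),c["fx"])
for t,z in(("blue_cylinder_mid",115),("blue_cylinder_low",50),("blue_ball_center",25)):
  for d in finder.tip_of(t,"wrist")[:3]:
    px=np.array(d["xy"])*[640,480]; print(t,round(d["p"],2),px.round(1),onz(c,px,z).round(1))
for z in (0,50,115,230): print(z,proj(c,[B[0],B[1],z]).round())
E
```

```text
2.4167 [  53.   49.   27.  119.  -79.   88. -101.] [ 380. -417.  159.]
[[-0.5, 0.13, 0.86, 241.2], [0.87, 0.08, 0.49, -495.83], [-0.0, 0.99, -0.15, 155.06], [0.0, 0.0, 0.0, 1.0]] 384.94441549656216
blue_cylinder_mid 0.56 [309.2 243.1] [ 466.6 -375.9  115. ]
blue_cylinder_low 0.73 [310.4 153.2] [ 470.1 -373.5   50. ]
0 [322.  88.]
50 [322. 154.]
115 [322. 244.]
230 [322. 422.]
```

View pics/w1.png

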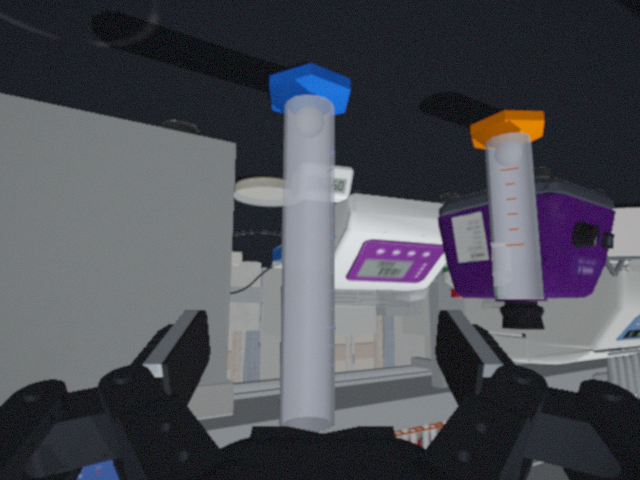

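```bash
python3 - <<'E'
from h import *
B=np.array([472,-372,112.])
for p in(25,30):
  R=rotp(58,p)
  for F in (R,flip(R)):
    print(p,[None if (q:=r.ik(tcp(g,F),F)) is None else q.round().tolist() for g in (B-120*F[:,1],B,B+[0,0,225])])
R=rotp(58,25)
try:
  r.move_pose(tcp(B-125*R[:,1],R),R)
  c=imaging.read_camera("wrist"); save(c,"w2"); s=state();print(s["clock"],s["qpos"].round(),s["position"].round())
  for d in finder.trace("blue_cylinder_mid","wrist")[:2]:
    m=d["pixels"];print(d["p"],[ (row,np.nonzero(m[row])[0][[0,-1]]) for row in range(140,420,40) if m[row].any()])
  for z in (0,14,50,115,200): print(z,proj(c,[B[0],B[1],z]).round())
except r.MotionError as e: print(e)
E
```

```text
25 [[51.0, 55.0, 23.0, 97.0, -60.0, 97.0, -107.0], [43.0, 56.0, 21.0, 105.0, -67.0, 89.0, -103.0], [41.0, 38.0, 25.0, 102.0, -62.0, 98.0, -120.0]]
25 [[99.0, 69.0, -62.0, 94.0, -6.0, 65.0, 21.0], [93.0, 72.0, -62.0, 102.0, -5.0, 51.0, 20.0], [94.0, 50.0, -61.0, 100.0, -24.0, 64.0, 21.0]]
30 [[48.0, 52.0, 25.0, 98.0, -59.0, 93.0, -108.0], [41.0, 55.0, 23.0, 106.0, -67.0, 86.0, -103.0], [38.0, 37.0, 27.0, 102.0, -61.0, 95.0, -122.0]]
30 [[98.0, 65.0, -62.0, 95.0, -4.0, 63.0, 18.0], [93.0, 69.0, -62.0, 103.0, -2.0, 49.0, 16.0], [93.0, 48.0, -61.0, 100.0, -21.0, 63.0, 18.0]]
3.1417 [  51.   55.   23.   96.  -60.   97. -107.] [ 421. -453.  156.]
0.96 [(140, array([296, 347])), (180, array([296, 347])), (220, array([295, 346])), (260, array([295, 348])), (300, array([295, 348])), (340, array([295, 348])), (380, array([293, 348]))]
0 [323.  87.]
14 [323. 106.]
50 [323. 154.]
115 [323. 247.]
200 [322. 379.]
```

```bash
python3 - <<'E'
from h import *
B=np.array([471.3,-371.5,112.]); R=rotp(58,25)
r.move_l(tcp(B,R),velocity=120)
r.move_gripper(30); s=state(); print(s["clock"],s["width"],s["position"].round(1),s["ft_force"].round(1))
r.move_l(tcp(B+[0,0,20],R),velocity=60); print(state()["width"],state()["ft_force"].round(1))
r.move_l(tcp(B+[0,0,225],R),velocity=200); s=state(); print(s["clock"],s["width"],s["qpos"].round(),s["ft_force"].round(1))
for h,p in [((500,-200),47),((500,-200),50),((560,-100),50),((560,-50),45),((520,100),42),((470,205),37.5),((455,193),37.5)]:
  F=rotp(p,25); q=r.ik(tcp([*h,337],F),F); print(h,p,None if q is None else q.round().tolist())
for pit in(80,83,86):
  F=rotp(37.5,pit); q=r.ik(tcp([485,216,150],F),F); print(pit,None if q is None else q.round().tolist())
c=imaging.read_camera("scene"); save(c,"s2")
E
```

```text
4.9083 35.38356861621197 [ 480.4 -357.1  104.1] [-0.3 -0.3  0.3]
35.3041808765344 [-0.5 -0.7 -1.1]
6.5667 35.214031097102676 [  42.   38.   24.  102.  -62.   98. -121.] [-0.6  0.1 -1.9]
(500, -200) 47 [29.0, 27.0, 22.0, 125.0, -77.0, 80.0, -120.0]
(500, -200) 50 [29.0, 28.0, 22.0, 123.0, -75.0, 81.0, -120.0]
(560, -100) 50 [18.0, 26.0, 18.0, 126.0, -85.0, 73.0, -122.0]
(560, -50) 45 [-19.0, 40.0, 68.0, 133.0, 263.0, 100.0, -121.0]
(520, 100) 42 [54.0, 25.0, -62.0, 142.0, 221.0, 32.0, -88.0]
(470, 205) 37.5 None
(455, 193) 37.5 None
80 [16.0, 40.0, -62.0, 126.0, 63.0, 39.0, 38.0]
83 [15.0, 41.0, -62.0, 124.0, 59.0, 42.0, 42.0]
86 [14.0, 41.0, -62.0, 122.0, 55.0, 45.0, 45.0]
```

```bash
python3 - <<'E'
from h import *
F=lambda az,p:flip(rotp(az,p))
for g,az,p in [((471,-371,337),58,25),((471,-371,337),58,84),((500,-300,337),58,84),((540,-150,337),50,84),((560,0,337),45,84),((540,120,337),40,84),((485,216,250),37.5,84),((485,216,100),37.5,84)]:
  R=F(az,p);q=r.ik(tcp(g,R),R);R2=rotp(az,p);q2=r.ik(tcp(g,R2),R2); print(g,az,p,*[None if x is None else x.round().tolist() for x in (q,q2)])
E
```

```text
(471, -371, 337) 58 25 [62.0, 36.0, -7.0, 101.0, -53.0, 84.0, 50.0] [41.0, 38.0, 24.0, 102.0, -62.0, 98.0, -120.0]
(471, -371, 337) 58 84 [46.0, 20.0, -12.0, 103.0, -2.0, 57.0, 4.0] [6.0, 25.0, 43.0, 105.0, -26.0, 61.0, -152.0]
(500, -300, 337) 58 84 [38.0, 19.0, -11.0, 105.0, -3.0, 56.0, -3.0] [-1.0, 22.0, 41.0, 107.0, -24.0, 59.0, -160.0]
(540, -150, 337) 50 84 [19.0, 16.0, -7.0, 110.0, -4.0, 52.0, -25.0] [-28.0, 24.0, 57.0, 111.0, -31.0, 58.0, -176.0]
(560, 0, 337) 45 84 [1.0, 15.0, -5.0, 111.0, -4.0, 50.0, -46.0] [43.0, 25.0, -61.0, 109.0, 23.0, 55.0, 108.0]
(540, 120, 337) 40 84 [-11.0, 14.0, -6.0, 112.0, -1.0, 48.0, -66.0] [30.0, 23.0, -61.0, 111.0, 24.0, 54.0, 89.0]
(485, 216, 250) 37.5 84 [-27.0, 18.0, -2.0, 121.0, -0.0, 35.0, -81.0] [17.0, 29.0, -61.0, 119.0, 37.0, 46.0, 62.0]
(485, 216, 100) 37.5 84 [-37.0, 33.0, 12.0, 127.0, -27.0, 16.0, -54.0] [14.0, 47.0, -62.0, 125.0, 68.0, 44.0, 34.0]
```

```bash
python3 - <<'E'
from h import *
F=lambda az,p:flip(rotp(az,p))
def ikf(g,az,p):
    R=F(az,p); return r.ik(tcp(g,R),R)
a=ikf((471,-371,380),58,84); a[6]-=180; print(a.round(1))
a[6]=max(a[6],-175.5)
r.move_joints(a); s=state(); print(s["clock"],s["width"],s["position"].round())
b=ikf((540,-150,380),50,84); b[6]+=180; print(b.round(1)); assert b[6]<176
r.move_joints(b); s=state(); print(s["clock"],s["width"],s["position"].round(),s["tcp_rot"].round(2).tolist(), rotp(50,84).round(2).tolist())
R=rotp(43,84); r.move_pose(tcp((560,60,350),R),R); s=state(); print(s["clock"],s["qpos"].round(),s["position"].round(),s["ft_force"].round(1))
c=imaging.read_camera("scene"); save(c,"s3")
c=imaging.read_camera("wrist"); save(c,"w3")
E
```

```text
[  46.3   18.4  -12.5   99.8   -2.3   62.4 -176.6]
7.6 35.35611930405662 [ 470. -369.  359.]
[ 53.3  19.5 -51.4 105.1  12.   59.3 138.3]
12.1083 34.92602962557473 [ 541. -149.  361.] [[-0.77, 0.07, -0.64], [0.64, 0.08, -0.76], [-0.0, -0.99, -0.1]] [[-0.77, 0.07, -0.64], [0.64, 0.08, -0.76], [0.0, -0.99, -0.1]]
12.9667 [ 30.  20. -50. 108.  16.  54. 106.] [562.  60. 331.] [ 0.6 -1.5 -1. ]
```

View pics/s3.png

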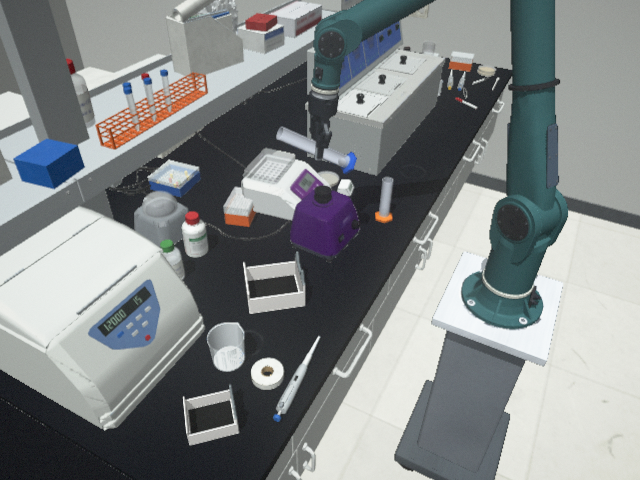

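```bash
python3 - <<'E'
from h import *
C={n:imaging.read_camera(n) for n in("scene","side")}
print("notch tri",tri([ray(C["scene"],(298.1,267.9)),ray(C["side"],(302.1,244.9))]).round(1))
R=rotp(37.5,84); r.move_pose(tcp((495,225,280),R),R); s=state(); print(s["clock"],s["qpos"].round(),s["width"])
c=imaging.read_camera("wrist"); save(c,"w4"); C["wrist"]=c
for t,z in(("notch",85),("catch_tray",0)):
  for d in finder.tip_of(t,"wrist")[:3]:
    px=np.array(d["xy"])*[640,480]; print(t,round(d["p"],2),px.round(1),onz(c,px,z).round(1))
for n in("scene","side"):
  imaging.read_camera(n)
  for d in finder.tip_of("notch",n)[:3]: print(n,d["p"],(np.array(d["xy"])*[640,480]).round(1))
def P(x,y,z,O=(511,236),yaw=37.5):
    a=np.radians(yaw);return [O[0]+x*np.cos(a)-y*np.sin(a),O[1]+x*np.sin(a)+y*np.cos(a),z]
im=c["color"][:,:,::-1].copy()
for p in [(0,65,85),(0,-65,85),(0,0,85),(150,65,75),(150,-65,75),(150,65,55),(0,65,55),(0,-65,55)]:
    q=proj(c,P(*p)); print(p,q.round()); cv2.circle(im,tuple(int(v) for v in q.round()),2,(0,0,255),-1)
cv2.imwrite("pics/w4o.png",im)
E
```

```text
notch tri [515.9 232.9  81.5]
13.95 [  7.  22. -46. 116.  23.  44.  76.] 35.01574699404426
catch_tray 0.69 [619.9 351.3] [446.2 657.1   0. ]
scene 0.77 [232.6 398.7]
scene 0.56 [298.6 268.4]
side 0.82 [215.5 319.9]
side 0.76 [299.5 245.2]
(0, 65, 85) [399. 218.]
(0, -65, 85) [246. 219.]
(0, 0, 85) [322. 218.]
(150, 65, 75) [386. 355.]
(150, -65, 75) [259. 355.]
(150, 65, 55) [383. 343.]
(0, 65, 55) [393. 208.]
(0, -65, 55) [252. 208.]
```

View pics/w4o.png

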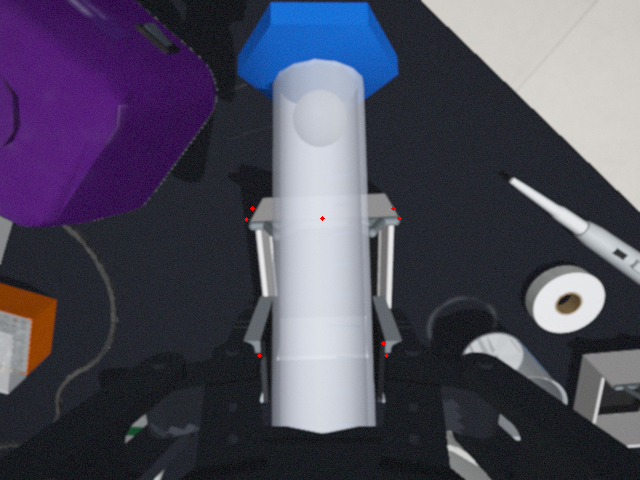

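```bash
python3 - <<'E'
import cv2
a=cv2.imread('pics/w4.png')[180:300,230:420]
cv2.imwrite('pics/crop2.png',cv2.resize(a,None,fx=4,fy=4,interpolation=cv2.INTER_CUBIC))
E
```

```text
(no output)
```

View pics/crop2.png

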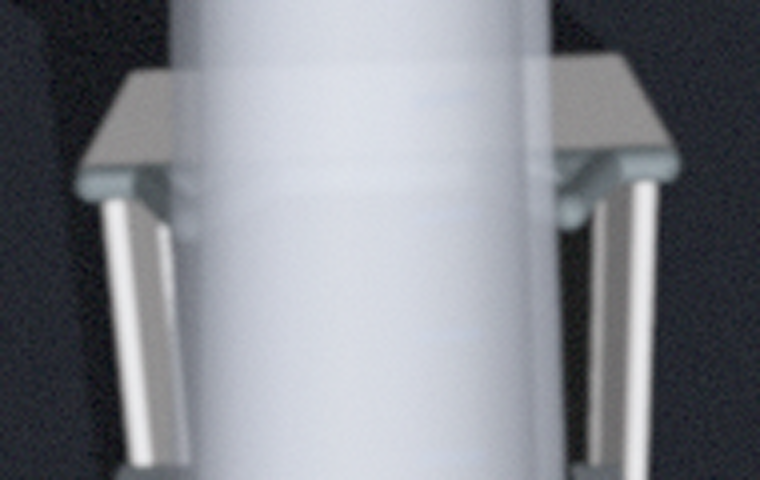

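```bash
python3 - <<'E'
from h import *
c=imaging.read_camera("wrist")
def line(a,b,z):
    a,b=onz(c,a,z),onz(c,b,z);d=b-a;print(a.round(1),b.round(1),np.linalg.norm(d).round(1),"mid",((a+b)/2).round(1),"yaw",(np.degrees(np.arctan2(d[1],d[0]))-90).round(2))
line((249.3,225.5),(400.3,220.8),81)
line((262.5,198),(384.5,193.8),0)
line((276,234),(372.5,233.8),110)
E
```

```text
[555.1 191.   81. ] [472.4 292.4  81. ] 130.8 mid [513.7 241.7  81. ] yaw 39.19
[553.3 189.6   0. ] [471.4 289.6   0. ] 129.2 mid [512.4 239.6   0. ] yaw 39.33
[536.5 210.2 110. ] [489.9 271.2 110. ] 76.7 mid [513.2 240.7 110. ] yaw 37.43
```

```bash
cat >> h.py <<'E'
O=np.array([513.2,240.8,81.]); YAW=39.; S0=143.
fw=np.array([np.cos(np.radians(YAW)),np.sin(np.radians(YAW)),0]); UP=np.array([0,0,1.])
def frame(th):
    t=np.radians(th); return fw*np.cos(t)+UP*np.sin(t), -fw*np.sin(t)+UP*np.cos(t)
def axis(s,th):
    a,n=frame(th); return O+22*n+(s-S0)*a
def st(m=""):
    s=state(); print(m,round(s["clock"],2),s["position"].round(1),round(s["width"],1),s["ft_force"].round(1),s["qpos"].round().tolist())
E
python3 - <<'E'
from h import *
TH=32.2; R=rotp(YAW,25+90-TH); a,n=frame(TH); g=axis(112,TH)
r.move_pose(tcp(g+70*n,R),R); st("above")
r.move_l(tcp(g+12*n,R),velocity=120); st("near")
print(r.move_l(tcp(g+1.5*n,R),velocity=30,guard=5)); st("low")
print(r.move_l(tcp(g-4*UP,R),velocity=15,guard=4)); st("contact"); print("target",tcp(g,R).round(1))
for n_ in("side","scene"): c=imaging.read_camera(n_); save(c,n_+"5")
c=imaging.read_camera("wrist"); save(c,"w5")
E
```

```text
above 14.99 [458.  196.3 124.3] 35.5 [ 0.5  0.1 -2. ] [-2.0, 29.0, -33.0, 129.0, 39.0, 23.0, 62.0]
near 15.62 [481.1 214.7  75. ] 35.0 [-0.6  0.3 -2.1] [-9.0, 35.0, -26.0, 128.0, 46.0, 19.0, 56.0]
False
low 16.12 [485.3 218.1  65.7] 35.2 [ 0.9 -0.1  1.1] [-10.0, 36.0, -25.0, 127.0, 47.0, 18.0, 55.0]
True
contact 16.38 [486.3 218.9  64.3] 35.0 [-0.6 -0.2  5.6] [-10.0, 36.0, -24.0, 127.0, 47.0, 18.0, 55.0]
target [485.6 218.4  64.2]
```

View pics/w5.png

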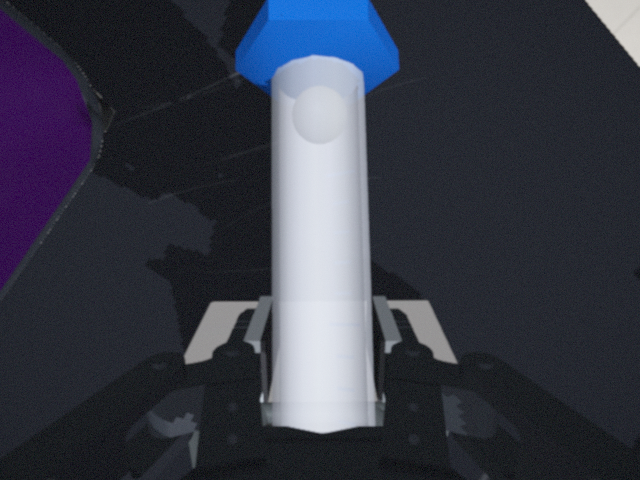

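```bash
python3 - <<'E'
from h import *
r.move_gripper(50); st("open1"); r.pause(0.3)
r.move_gripper(80); s=state(); R=s["tcp_rot"]
r.move_l(s["position"]-100*R[:,1]+0*fw,velocity=150); st("back")
c=imaging.read_camera("side"); save(c,"side6"); w=imaging.read_camera("wrist"); save(w,"w6")
# predicted axis overlay
for im,cc in ((c["color"][:,:,::-1].copy(),c),(w["color"][:,:,::-1].copy(),w)):
    TH=32.2
    for s_ in (0,50,112,143,230):
        q=proj(cc,axis(s_,TH)); cv2.circle(im,tuple(int(v) for v in q.round()),2,(0,0,255),-1)
    if cc is c: A=cv2.resize(im[215:305,230:350],(640,480),interpolation=cv2.INTER_CUBIC)
    else: B=im
cv2.imwrite("pics/c6.png",cv2.resize(np.vstack([A,B]),None,fx=.62,fy=.62,interpolation=cv2.INTER_AREA))
for d in finder.tip_of("blue_cylinder_low","wrist")[:2]+finder.tip_of("blue_cylinder_mid","wrist")[:2]: print(d["p"],np.array(d["xy"])*[640,480])
print(proj(w,axis(50,32.2)),proj(w,axis(115,32.2)))
E
```

```text
open1 16.82 [485.9 218.6  63.8] 49.8 [-0.5 -0.8  0.4] [-10.0, 36.0, -24.0, 127.0, 47.0, 17.0, 55.0]
back 18.35 [476.  210.2 162.6] 79.8 [ 0.1 -0.2  0.1] [2.0, 27.0, -39.0, 125.0, 34.0, 30.0, 67.0]
0.81 [313.984 155.52 ]
0.6 [320.  261.6]
[320.6475186  157.94299343] [320.73049684 260.03810632]
```

View pics/c6.png

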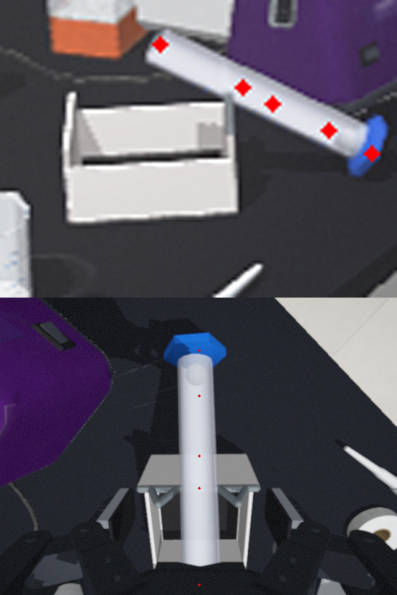

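```bash
sed -i 's/YAW=39\./YAW=41.2/' h.py; python3 - <<'E'
from h import *
w=imaging.read_camera("wrist")
d=finder.trace("blue_cylinder_mid","wrist")[0]; m=d["pixels"]; print(d["p"],[(row,np.nonzero(m[row])[0][[0,-1]].mean()) for row in range(130,400,45) if m[row].any()])
for s in (30,50,100,143,180): print(s,proj(w,axis(s,32.2)).round(1))
for off in (12,18,25):
  for t in (32.2,16,0,-18):
    R=rotp(YAW,90-t+off); q=[r.ik(tcp(axis(50,t),F),F) for F in (R,flip(R))]; print(off,t,[None if x is None else x.round().tolist() for x in q])
E
```

```text
0.74 [(130, np.float64(314.5)), (175, np.float64(315.5)), (220, np.float64(317.0)), (265, np.float64(318.5)), (310, np.float64(320.0)), (355, np.float64(321.0))]
30 [313.8 128. ]
50 [314.7 157.8]
100 [317.2 235.6]
143 [319.5 306.5]
180 [321.6 370.7]
12 32.2 [[19.0, 53.0, -61.0, 140.0, 112.0, 41.0, 1.0], [5.0, 43.0, -40.0, 141.0, 130.0, 25.0, 160.0]]
12 16 [[-8.0, 35.0, -25.0, 132.0, 49.0, 17.0, 56.0], [-29.0, 33.0, 3.0, 133.0, -15.0, 10.0, -60.0]]
12 0 [[-3.0, 38.0, -36.0, 121.0, 34.0, 44.0, 68.0], [-38.0, 35.0, 12.0, 123.0, -7.0, 35.0, -70.0]]
12 -18 [[-5.0, 44.0, -39.0, 110.0, 27.0, 69.0, 71.0], [-41.0, 40.0, 15.0, 111.0, -3.0, 59.0, -74.0]]
18 32.2 [[9.0, 45.0, -47.0, 137.0, 103.0, 28.0, 6.0], [-4.0, 39.0, -29.0, 138.0, 118.0, 15.0, 170.0]]
18 16 [[-5.0, 37.0, -30.0, 128.0, 42.0, 27.0, 61.0], [-33.0, 34.0, 7.0, 129.0, -12.0, 19.0, -65.0]]
18 0 [[-4.0, 41.0, -37.0, 118.0, 31.0, 52.0, 69.0], [-39.0, 37.0, 13.0, 120.0, -5.0, 42.0, -72.0]]
18 -18 [[-6.0, 47.0, -38.0, 106.0, 26.0, 75.0, 72.0], [-42.0, 43.0, 16.0, 108.0, -2.0, 66.0, -74.0]]
25 32.2 [[-18.0, 37.0, -11.0, 134.0, 60.0, 6.0, 45.0], [-29.0, 37.0, 4.0, 135.0, -65.0, 5.0, -10.0]]
25 16 [[-5.0, 39.0, -33.0, 124.0, 37.0, 37.0, 65.0], [-36.0, 36.0, 10.0, 125.0, -8.0, 28.0, -68.0]]
25 0 [[-5.0, 44.0, -37.0, 114.0, 30.0, 60.0, 70.0], [-40.0, 40.0, 14.0, 116.0, -4.0, 50.0, -73.0]]
25 -18 [[-8.0, 50.0, -37.0, 103.0, 25.0, 82.0, 72.0], [-43.0, 46.0, 17.0, 105.0, -2.0, 73.0, -74.0]]
```

```bash
python3 - <<'E'
from h import *
TH=32.2; OFF=30; R=rotp(YAW,90-TH+OFF); g=axis(50,TH)
r.move_pose(tcp(g-105*R[:,1],R),R); st("pre")
print(r.move_l(tcp(g,R),velocity=110,guard=8)); st("at")
r.move_gripper(30); st("grip")
bad=False
for t in [28,22,16,10,5,0]:
    Rt=rotp(YAW,90-t+OFF); a,n=frame(t)
    r.move_l(tcp(axis(50,t)+0.7*n,Rt),Rt,velocity=45); st(t)
    if np.linalg.norm(state()["ft_force"])>20: print("FORCE");break
c=imaging.read_camera("side"); save(c,"side7"); c=imaging.read_camera("wrist"); save(c,"w7")
E
```

```text
pre 18.98 [441.5 178.2 135. ] 80.0 [ 0.3  1.2 -0.2] [2.0, 29.0, -38.0, 128.0, 35.0, 31.0, 69.0]
False
at 20.08 [446.1 182.1  31.4] 79.6 [ 1.  -0.3  0.5] [-11.0, 38.0, -22.0, 131.0, 50.0, 17.0, 54.0]
grip 20.57 [445.9 181.7  31.5] 34.6 [ 0.1 -0.8  6.3] [-11.0, 38.0, -22.0, 131.0, 50.0, 17.0, 54.0]
28 20.9 [443.3 179.6  38.2] 34.9 [-0.2  0.1 -1.9] [-7.0, 39.0, -28.0, 128.0, 45.0, 25.0, 59.0]
22 21.29 [439.8 176.5  48. ] 34.8 [ 0.  -0.9 -1.9] [-5.0, 40.0, -32.0, 125.0, 39.0, 35.0, 64.0]
16 21.68 [437.5 174.5  58.4] 34.6 [-0.4 -0.5 -1.4] [-5.0, 41.0, -34.0, 121.0, 35.0, 43.0, 67.0]
10 22.07 [436.1 173.2  69. ] 34.8 [-0.  -0.3 -0.9] [-6.0, 42.0, -34.0, 118.0, 31.0, 52.0, 70.0]
5 22.43 [435.7 173.   77.9] 34.7 [-0.  -0.2 -1.5] [-6.0, 43.0, -34.0, 115.0, 29.0, 58.0, 71.0]
0 22.77 [435.9 173.1  86.9] 34.9 [ 0.5  0.4 -0.4] [-7.0, 45.0, -34.0, 112.0, 27.0, 64.0, 72.0]
```

```bash
python3 - <<'E'
from h import *
OFF=30
for t in [-5,-10,-15,-19]:
    Rt=rotp(YAW,90-t+OFF); a,n=frame(t)
    r.move_l(tcp(axis(50,t)-0.2*n,Rt),Rt,velocity=40); st(t)
    if np.linalg.norm(state()["ft_force"])>20: print("FORCE");break
r.pause(1.5); st("paused")
A=imaging.read_camera("side"); B=imaging.read_camera("wrist"); C=imaging.read_camera("scene")
f=lambda im,x,y,w,h:cv2.resize(im["color"][y:y+h,x:x+w,::-1],(400,300),interpolation=cv2.INTER_CUBIC)
cv2.imwrite("pics/c8.png",np.vstack([np.hstack([f(A,230,205,120,90),f(C,230,235,100,75)]),np.hstack([f(B,0,0,640,480),f(B,160,240,320,240)])]))
E
```

```text
-5 23.23 [437.  174.1  95. ] 34.4 [ 1.2  0.6 -0.3] [-8.0, 46.0, -34.0, 109.0, 25.0, 70.0, 73.0]
-10 23.6 [438.  175.1 103.8] 34.8 [1.5 0.3 0.8] [-10.0, 48.0, -33.0, 106.0, 24.0, 76.0, 74.0]
-15 23.98 [439.8 176.6 112.4] 34.7 [ 1.4  1.  -0.3] [-11.0, 50.0, -32.0, 103.0, 23.0, 82.0, 74.0]
-19 24.3 [441.6 178.2 119.1] 34.7 [ 1.2  1.  -0.4] [-12.0, 51.0, -32.0, 101.0, 22.0, 87.0, 75.0]
paused 25.8 [441.5 178.1 119.4] 34.7 [0.4 0.3 1.3] [-12.0, 51.0, -32.0, 100.0, 22.0, 87.0, 75.0]
```

View pics/c8.png

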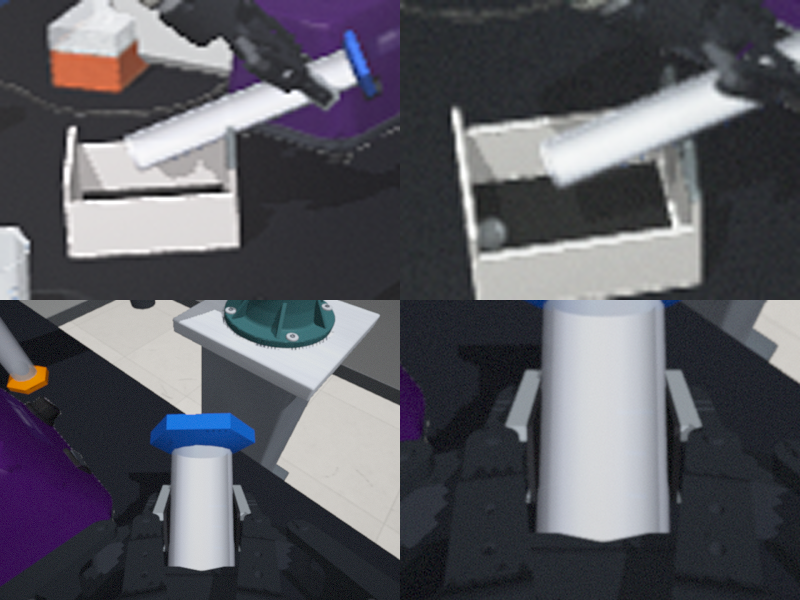

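```bash
python3 - <<'E'
from h import *
OFF=30
for t in [-14,-8,-2,4,10,16,22,28,31.2]:
    Rt=rotp(YAW,90-t+OFF); a,n=frame(t)
    r.move_l(tcp(axis(50,t)+0.5*n,Rt),Rt,velocity=45)
st("low")
TH=32.2; R=rotp(YAW,90-TH+OFF)
print(r.move_l(tcp(axis(50,TH)-2*UP,R),R,velocity=12,guard=4)); st("contact")
r.move_gripper(50); r.pause(0.3); r.move_gripper(80); s=state(); R=s["tcp_rot"]
r.move_l(s["position"]-110*R[:,1],velocity=130); st("back")
B=imaging.read_camera("wrist")
s=state(); r.move_l(s["position"]+80*UP,velocity=150); r.pause(0.5); st("up")
A=imaging.read_camera("side"); C=imaging.read_camera("scene")
f=lambda im,x,y,w,h:cv2.resize(im["color"][y:y+h,x:x+w,::-1],(400,300),interpolation=cv2.INTER_CUBIC)
cv2.imwrite("pics/c9.png",np.vstack([np.hstack([f(A,230,205,160,120),f(C,230,235,100,75)]),np.hstack([f(B,0,0,640,480),f(C,230,100,240,180)])]))
E
```

```text
low 29.3 [445.2 181.1  33.1] 34.8 [-0.2 -0.3 -0.3] [-9.0, 38.0, -24.0, 130.0, 49.0, 19.0, 55.0]
True
contact 29.57 [445.9 181.8  31.6] 35.0 [-0.  -1.1  4.8] [-10.0, 38.0, -23.0, 130.0, 50.0, 18.0, 54.0]
back 31.57 [442.2 178.6 140.4] 79.5 [-0.  -0.2  0.6] [3.0, 29.0, -40.0, 128.0, 34.0, 33.0, 69.0]
up 32.8 [442.  178.7 220.1] 80.0 [ 0.5 -0.6  0.5] [10.0, 22.0, -47.0, 124.0, 24.0, 42.0, 78.0]
```

View pics/c9.png

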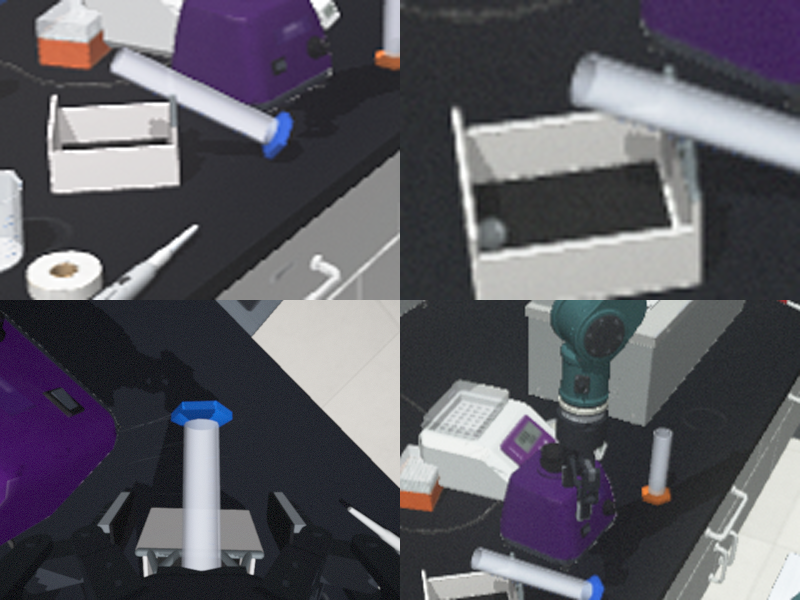

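Cylinder leans in the notch, empty; the ball is in the tray; the orange-footed cylinder still stands; the gripper is clear.

```bash
python3 -c "
from h import *
order.finish_job(); st('done')"
```

```text
the job is handed in; nothing more can be done
the job is handed in; nothing more can be done
```

The job is done and handed in at about 33 s on the robot clock. The steel ball is in the larger tray, and the blue-footed cylinder is leaning empty in the notch.

- **Which tray:** I took the nearer tray, which measured about 150 × 130 mm. The look-alike was only about 105 mm long.
- **Carrying:** I picked the cylinder up near mid-height, tilted it, and carried it over the mixer. On the way I turned it in the air to suit the last joint's range. I then set it in the notch and let go with the ball still inside.
- **Tipping:** I gripped it again 50 mm above the underside and raised the foot about the rail until the mouth pointed 19° below level. I waited 1.5 s, then lowered the foot to light contact with the bench, released it and backed away.

**Last checks:**
- The pictures show the ball in the far corner of the tray and nothing left in the tube.
- The cylinder is lying in the notch with its foot on the bench.
- The orange-footed cylinder is standing where it was.
- The gripper is open and well clear.
- The tool-force readings I took stayed under about 7 N.

The cylinder settled about 2° off the tray's heading after the first release. I allowed for that in the second grip. No check failed, and the handing-in gave no verdict.

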